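# Start a small clamp-lid pot on a portable touch-key hob

## Robot

A 6-joint arm with a two-finger parallel gripper is mounted at the origin on a cart in front of the work surface, level with it; the furniture and walls round the work are solid. World frame = base frame: x ahead of the robot, y to its left, z up, the work surface at z = 0. Lengths are in mm, angles in rad, forces in N, time in s.
With the tool pointing down it reaches from about 350 to 875 mm from the base axis. Payload 4.2 kg.
Tool frame: the origin (TCP) lies at the very end of the fingers, on their centre line; the grasp point (between the pads) lies arm.hold_point_z behind it (arm.hold_point_z is the distance from the TCP to the grasp point, in mm); y points along the fingers, x is the direction in which the jaws open and shut, and the axes are right-handed (so a half turn about y gives the same grasp; the last joint's range is limited). The gripper opens to 85 mm and grips with 20 to 120 N. Pads are 22 mm wide; open, the fingers measure 114 mm over their backs; the gripper's body (76 mm by 85 mm) begins 54 mm behind the grasp point. The pads swing forward as they close: fully open they stand 13 mm farther back than shut.
Start: joints at [1.6, 0.385, 0.008, 0, -1.194, -0.259], TCP at [142.333, 608.556, 231.312] pointing down, gripper open.
Joint ranges: [-3.14, 3.14], [-1.21, 2.06], [-1.07, 1.41], [-3.16, 2.05], [-2.99, -0.16], [-3.1, 3.1]. Speed limits (rad/s): [2.79, 2.79, 3.14, 3.14, 3.14, 3.14].

## Interface

Orientations are given as a unit quaternion [x, y, z, w].
In Python, from bench import arm gives the robot as it stands.
- The arm moves only by the shell command python3 -m creep 'ROWS'. ROWS is JSON, a list of rows, each a list of 3 entries, a list of its own where there are three numbers: the shift along the world's x, y, z in mm, then the turn, a rotation vector about the world's x, y, z in rad, then the gripper command: -1 is shut, 1 is fully open, values between are in proportion. In form: [[[dx, dy, dz], [wx, wy, wz], jaw], ...]. A call has 1 to 12 rows; each row is the pose to reach, as a shift and turn from the pose commanded when the call began; what a row does not reach only later rows make up. A row lasts 1/12 s, in which the tool goes at most 41.7 mm and 7.16 degrees, less where a joint would pass 70% of its speed; a pose out of reach is approached as far as the arm can. A call with a gripper value outside its range is refused whole. The fingers move at their own pace and stop on an object; the grip force is fixed at half the most. Time passes only in rows, so rows that repeat a pose let the fingers close. It gives the time, the measured TCP pose, the force and the opening at its end, in the units of the state.
- arm.read_state(): the state, without advancing time (a new reading comes with each control period).
- arm.get_image(name): name is "scene" or "top" or "wrist"; returns (picture, depth): 420x560x3 uint8, red, green, blue; 420x560 float32, mm along the optical axis (not along the pixel's ray), 0 where there is no reading.
- arm.camera_params(name): a dict with "camera_matrix" (3x3 intrinsics, pixels), "k1" (the pictures are not rectified: a ray, as slopes to the right and down, at radius r is drawn at 1 + k1 r^2 times it, then the intrinsics apply), "extrinsics" (4x4, takes a point from world to camera coordinates); the wrist camera has in their place "T_tool_cam" (4x4, takes a point from camera to tool coordinates, whose origin is the TCP and whose axes are the tool frame's). Camera axes: x right, y down, z forward; pixel columns grow to the right and rows downward; lengths in mm; the calibration is good to about 2 mm. A picture is of the moment at which its call begins: read the wrist's pose just before it. camera_params takes no time and is no camera call.
- arm.job_done(): hands the job in, once; it reports no verdict.
The state is a dict: "clock": time; "joints": joint angles; "joint_vel": joint speeds; "joint_efforts": joint torques, N m; "position": TCP position; "ee_rot": TCP orientation; "contact_force": force on the tool from outside, world axes, zero at the start; "wrist_torque": the same for the moment, N m; "gripper_width": finger opening in mm.
Only numpy, scipy, OpenCV 4.12 (cv2) and the standard library are available. Lean on these libraries where they do the work, as an engineer would, in place of code of your own. Each camera call takes 0.05 s, during which the arm holds its last target.

## Task

Get the small steel pot cooking: fold its raised arch lever all the way down to clamp the lid and lift the spice jar off the cooking ring to stand upright on bare worktop, then slide the pot along the glass until it is centred on the ring. Last, press the long key, and only that key, with a firm fingertip push of about 8 N (the panel is spoilt above 40 N); leave everything else on the worktop where it stands.

Things in the scene. Friction and masses are not known exactly. Their poses are not given: they have to be found in the camera images.
- hob_plate: Portable hob, fixed to the worktop: white housing with black glass top, 280 (x) by 440 (y) mm, its glass 45 mm above the worktop. Origin: centre of the underside; -x is its front, where the key strip (the front 70 mm, set off by a thin grey line) lies; z up.
- ring: The printed cooking ring, a thin white circle 140 mm across with a small cross at its centre, flat on the glass. Origin: its centre, on the glass. It lies at the left or the right end of the glass; the pot starts at the other end, about 240 mm away.
- pot: Round steel pot with a clamped lid, straight-sided, 130 mm in diameter (132 at the lid), lid top 75 mm above its base, no side handles, with the arch 0.86 kg, loose on the glass. Too wide to grasp; its wall is to be pushed low down. Origin: centre of its base; z up. With the arch folded it is 84 mm high.
- arch (a joint): Arch lever on the pot's lid, hinged on a horizontal axis along the pot's y through the point 76 mm above the centre of its base. 0 = folded flat on the lid, lying toward the pot's +x (lid clamped); it grows as the arch is raised (rad, 1.5 = upright); it starts between 0.6 and 1.3. Stays where it is left; light friction, about 1 N at the pad.
- arch_pad (a point): Middle of the upper face of the arch's black press pad, 56 mm long (along the hinge axis), 26 mm wide, 10 mm thick, at the arch's tip, its centre 54 mm from the hinge axis. Site z axis: normal to the pad, out of the face to be pushed (up when folded).
- spice_jar: Closed glass spice jar with a black cap, 41 mm in diameter, 105 mm high, 0.11 kg, standing on the cooking ring at the start. Origin: centre of its base; z up. The sink's black drainer board, 8 mm higher than the worktop, begins at world y = -0.42 and extends to the right; it counts as worktop too. The gas hob begins at y = 0.41 on the left.
- key_long_top (a point): Centre of the top of the long key, a flat white bar 62 (hob y) by 26 (hob x) mm in a grey bezel on the key strip. Its top stands 5 mm above the glass; it yields at most 1.5 mm, against a stiff spring (6 N per mm), and responds from about 5 N. The three keys lie in a row 110 mm apart, in an order that changes.
- key_round_top (a point): Centre of the top of the round key, 32 mm across, same height. Not to be pressed.
- key_square_top (a point): Centre of the top of the square key, 28 by 26 mm, same height. Not to be pressed.
- salt_shaker: Glass salt shaker, 44 mm in diameter, 90 mm high, left of the hob, loose. Origin: centre of its base.
- espresso_cup: Small cup, 62 mm across with handle to 92 mm, 51 mm high, right of the hob, loose. Origin: centre of its base.
- honey_jar: Jar with a lid, 62 mm across, 86 mm high, loose. Origin: centre of its base. Behind it, always at world (0.765, 0.335), a utensil crock 340 mm high and 200 mm across.
- mug: Striped mug, 86 mm across with handle to 116 mm, 101 mm high, loose, on the drainer. Origin: centre of its base. Behind it, always in the same places, a kettle 235 mm high and 204 mm across at world (0.74, -0.54) and a dish-soap bottle 235 mm high at (0.74, -0.69).
- tumbler: Clear drinking glass, 81 mm across, 91 mm high, loose. Origin: centre of its base.
- soup_tin: Low tin, 75 mm in diameter, 58 mm high, loose. Origin: centre of its base.
Not all that is in view belongs to the job. There is more than one size of the spice_jar; the one meant has the size given above.

How it is judged (in metres and radians):
On the way, in this order (a step that is already met when the one before it is completed fails the run):
1. the arch is folded down (under 0.1 rad) and the spice jar stands upright on the worktop, off the hob (value of joint arch below 0.1 rad and height (world z) of spice_jar below 0.016 m and angle between spice_jar's own z axis and vertical below 0.12 rad and contact force between spice_jar and the fingers below 0.05 N), for 0.2 s.
2. the pot stands on the glass within 20 mm of the ring's centre, arch still folded (horizontal distance between pot and ring below 0.02 m and angle between pot's own z axis and vertical below 0.08 rad and z of pot in the frame of hob_plate below 0.052 m and value of joint arch below 0.1 rad), for 0.2 s.
3. the long key is pushed with at least 5 N (contact force between key_long and the fingers above 5 N), for 0.05 s.
At the end, for the whole second after the job is handed in: The pot stands upright on the glass within 20 mm of the ring's centre with its arch folded (under 0.1 rad), the spice jar stands upright on the worktop off the hob, both at rest, and the long key, pressed last, is released (all of step 2 and height (world z) of spice_jar below 0.016 m and angle between spice_jar's own z axis and vertical below 0.12 rad and linear speed of each of pot, spice_jar below 0.02 m/s and contact force between key_long and anything else below 0.2 N); the robot touches nothing.
It fails at once if a wrong key is pushed (over 2 N) (contact force between any of key_round, key_square and anything else above 2 N).
It fails at once if the long key is pushed (over 3 N) before the pot is on the ring with its lid clamped and the jar cleared (contact force between key_long and anything else above 3 N and not (horizontal distance between pot and ring below 0.02 m and angle between pot's own z axis and vertical below 0.08 rad and z of pot in the frame of hob_plate below 0.052 m and value of joint arch below 0.1 rad and height (world z) of spice_jar below 0.016 m and angle between spice_jar's own z axis and vertical below 0.12 rad)).
It fails at once if the long key is pushed with more than 40 N (contact force between key_long and anything else above 40 N).
It fails at once if the spice jar is knocked over, or the pot is tipped or lifted off the glass instead of slid (angle between spice_jar's own z axis and vertical above 0.8 rad or angle between pot's own z axis and vertical above 0.3 rad or z of pot in the frame of hob_plate above 0.07 m).
It fails at once if another thing on the worktop is moved by more than 25 mm (distance of any of salt_shaker, espresso_cup, honey_jar, mug, tumbler, soup_tin from where it was at the start of the episode above 0.025 m).
It also fails if it takes over 72 s, if anything falls off the work surface, if the arm or the gripper's body presses on something with over 40 N, if the wrist force passes 120 N, or if a joint passes its speed limit or range.

## Working session

There is one attempt and no reset: what is moved stays moved. The work goes in short steps, Python scripts to look and compute and a shell command to move; the robot and the scene stay as the last step left them, time stands still between calls to the robot, and variables do not carry over. Pictures are saved under pics/ and viewed, and the job is handed in when it is done.

```bash
ls; mkdir -p pics; cat > h.py <<'E'
import numpy as np, cv2
from bench import arm
from scipy.spatial.transform import Rotation as R
def cam(name,st=None):
    p=arm.camera_params(name)
    K=np.array(p["camera_matrix"]);k1=p["k1"]
    if name=="wrist":
        st=st or arm.read_state()
        T=np.eye(4);T[:3,:3]=R.from_quat(st["ee_rot"]).as_matrix();T[:3,3]=st["position"]
        C=T@np.array(p["T_tool_cam"])
    else: C=np.linalg.inv(np.array(p["extrinsics"]))
    return K,k1,C
def ray(c,u,v):
    K,k1,C=c
    d=cv2.undistortPoints(np.array([[[u,v]]],float),K,np.array([k1,0,0,0,0.]))[0,0]
    return C[:3,3],C[:3,:3]@np.array([d[0],d[1],1.])
def onz(c,u,v,z):
    o,d=ray(c,u,v);return o+d*(z-o[2])/d[2]
def pt(c,dep,u,v):
    o,d=ray(c,u,v);return o+d*dep[int(v),int(u)]
def proj(c,P):
    K,k1,C=c
    q=np.linalg.inv(C)@np.append(P,1);x=q[:2]/q[2];x=x*(1+k1*(x@x))
    return K[:2,:2]@x+K[:2,2]
E
python3 - <<'E'
from h import *
print(arm.hold_point_z, arm.read_state())
for n in ["scene","top","wrist"]:
    i,d=arm.get_image(n);cv2.imwrite(f"pics/{n}0.png",i[:,:,::-1]);np.save(f"pics/{n}0.npy",d)
    np.save(f"pics/{n}0rgb.npy",i); print(n,cam(n)[2].round(2).tolist())
E
```

```text
pics
18.700000000000003 {'clock': 0.0, 'joints': array([ 1.59959163e+00,  3.85545745e-01,  6.60442125e-03, -4.73642242e-04,
       -1.19402453e+00, -2.58576078e-01]), 'joint_vel': array([ 0.00010538,  0.00161705, -0.00232121, -0.00017333,  0.00147107,
        0.00082436]), 'joint_efforts': array([-2.70071387e-04, -3.92284191e+01,  1.88407284e+01,  4.18643430e+00,
       -4.69420978e-03, -2.85169712e-06]), 'position': array([142.22304264, 607.98818558, 230.22351421]), 'ee_rot': array([ 0.43991991, -0.55353933,  0.55458192, -0.43875229]), 'contact_force': array([-0.2910444 ,  0.73097644, -0.31706112]), 'wrist_torque': array([-0.05178996,  0.0056588 , -0.00792986]), 'gripper_width': 85.44592868555712}
scene [[-0.88, -0.29, 0.38, -160.14], [-0.48, 0.51, -0.72, 1284.58], [0.02, -0.81, -0.58, 1213.93], [0.0, 0.0, 0.0, 1.0]]
top [[0.26, -0.93, 0.28, 222.5], [-0.97, -0.25, 0.07, -199.25], [0.0, -0.29, -0.96, 1214.23], [0.0, 0.0, 0.0, 1.0]]
wrist [[-0.23, -0.94, -0.26, 206.14], [-0.97, 0.22, 0.06, 592.7], [0.0, 0.26, -0.97, 372.07], [0.0, 0.0, 0.0, 1.0]]
```

View pics/scene0.png

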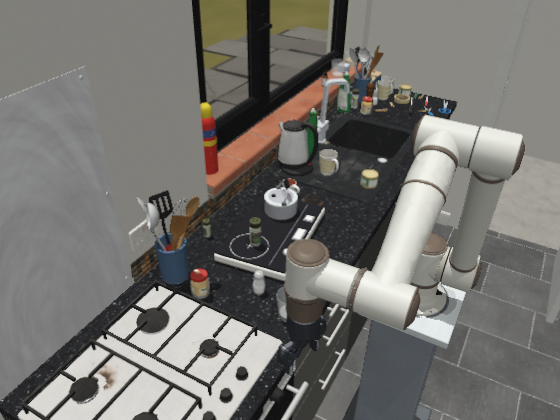

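View pics/top0.png

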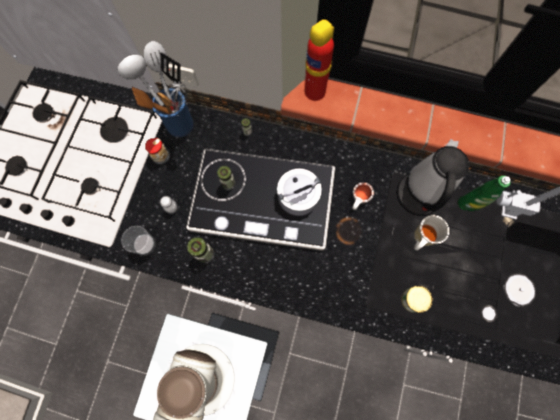

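View pics/wrist0.png

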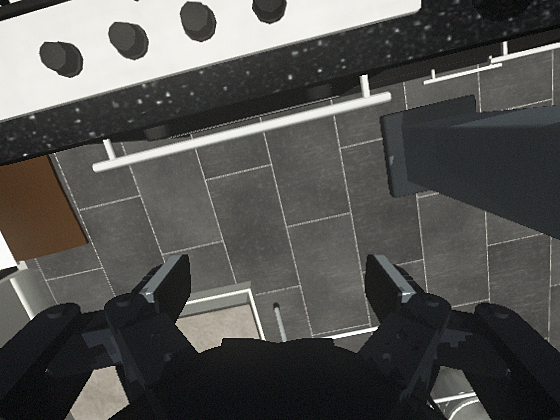

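```bash
python3 - <<'E'
from h import *
i=np.load("pics/top0rgb.npy")[:,:,::-1]
cv2.imwrite("pics/topcrop.png",cv2.resize(i[110:275,120:380],None,fx=3,fy=3,interpolation=cv2.INTER_CUBIC))
i=np.load("pics/scene0rgb.npy")[:,:,::-1]
cv2.imwrite("pics/sccrop.png",cv2.resize(i[140:310,190:390],None,fx=3.5,fy=3.5,interpolation=cv2.INTER_CUBIC))
E
```

```text
(no output)
```

View pics/topcrop.png

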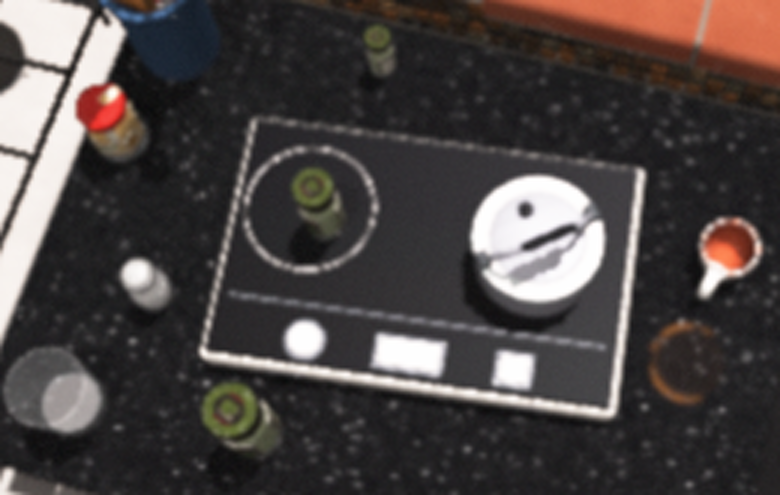

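View pics/sccrop.png

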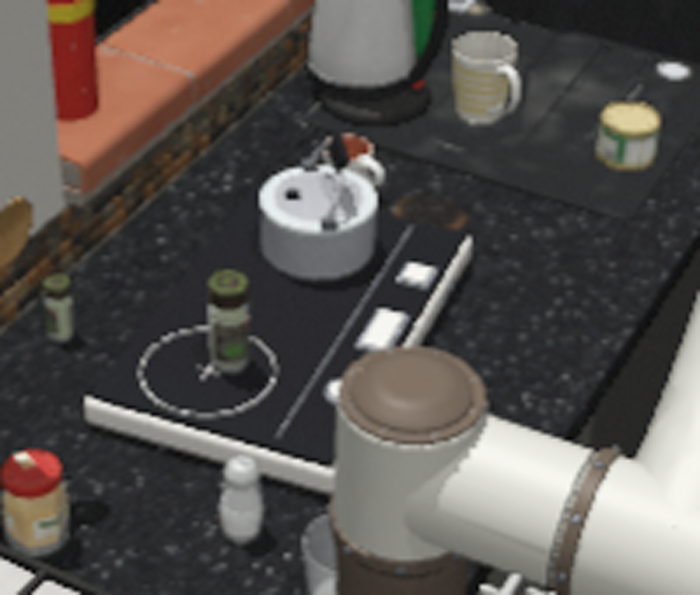

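```bash
python3 - <<'E'
from h import *
c=cam("top");d=np.load("pics/top0.npy")
def P(u,v,z): 
    u,v=120+(u+.5)/3-.5,110+(v+.5)/3-.5
    return onz(c,u,v,z).round(1), pt(c,d,round(u),round(v)).round(1)
for n,u,v,z in [("TL",254,118,45),("TR",643,170,45),("BR",613,415,45),("BL",203,355,45),
 ("ringL",244,207,45),("ringR",378,209,45),("ringT",313,147,45),("ringB",307,270,45),
 ("jarcap",313,188,150),("round",304,340,50),("long",409,355,50),("square",514,370,50),
 ("padmid",548,235,120),("lidknob",525,209,75+45),
 ("bigjar",231,410,120),("smalljar",378,38,80),("salt",137,273,88),("honey",102,105,86),("cup",730,245,50),("tumbler",50,385,90)]:
    print(n,*P(u,v,z))
# lid points from depth
vv,uu=np.mgrid[160:225,265:335]
pts=np.array([pt(c,d,u,v) for u,v in zip(uu.ravel(),vv.ravel())])
m=(pts[:,2]>110)&(pts[:,2]<126)
q=pts[m];print("lid",len(q),q.min(0),q.max(0))
(e,r)=cv2.minEnclosingCircle(q[:,:2].astype(np.float32));print(e,r)
a=pts[pts[:,2]>128];print("arch",len(a));print(a[np.argsort(-a[:,2])][:15].round(0)); print(a.mean(0))
np.save("pics/arch.npy",a)
E
```

```text
TL [683.7 203.8  45. ] [699.8 219.3   3.5]
TR [ 734.9 -226.1   45. ] [ 755.3 -226.8    1. ]
BR [ 463.5 -257.2   45. ] [ 472.3 -259.3    2.3]
BL [413.8 169.3  45. ] [416.  175.2  29.5]
ringL [580.9 180.6  45. ] [578.6 178.9  48.8]
ringR [616.2  39.7  45. ] [617.4  38.9  45.7]
ringT [667.3 129.8  45. ] [665.7 129.   46.3]
ringB [530.5  92.7  45. ] [530.   92.8  42.9]
jarcap [585.4  86.8 150. ] [585.6  86.5 152.3]
round [455.7  71.2  50. ] [455.5  70.9  51. ]
long [468.8 -38.7  50. ] [468.6 -38.8  50.7]
square [ 481.6 -147.5   50. ] [ 481.  -147.6   53. ]
padmid [ 608.6 -148.1  120. ] [ 586.8 -150.   181.2]
lidknob [ 629.5 -118.8  120. ] [ 628.5 -120.   126.3]
bigjar [357.2 101.7 120. ] [ 222.5 -199.3 1214.2]
smalljar [796.5  90.7  80. ] [802.7  92.4  70.6]
salt [470.7 250.1  88. ] [469.2 250.3  89. ]
honey [640.  354.2  86. ] [639.  352.5  86.4]
cup [ 673. -335.   50.] [ 690.3 -339.6    8.1]
tumbler [336.9 293.8  90. ] [344.3 328.   14.2]
lid 1244 [ 540.71496466 -203.95106259  110.18847226] [671.11812427 -74.17120381 125.98045883]
(606.6478271484375, -139.76902770996094) 66.35877227783203
arch 150
[[ 223. -199. 1214.]
 [ 223. -199. 1214.]
 [ 223. -199. 1214.]
 [ 223. -199. 1214.]
 [ 223. -199. 1214.]
 [ 223. -199. 1214.]
 [ 223. -199. 1214.]
 [ 223. -199. 1214.]
 [ 223. -199. 1214.]
 [ 223. -199. 1214.]
 [ 223. -199. 1214.]
 [ 223. -199. 1214.]
 [ 223. -199. 1214.]
 [ 223. -199. 1214.]
 [ 223. -199. 1214.]]
[ 537.61741577 -152.96521633  309.70859158]
```

```bash
python3 - <<'E'
from h import *
a=np.load("pics/arch.npy"); a=a[a[:,2]<230]
print(len(a),a[np.argsort(-a[:,2])][::4].round(0).tolist())
i=np.load("pics/top0rgb.npy")[:,:,::-1]
cv2.imwrite("pics/topcrop2.png",cv2.resize(i[160:225,260:340],None,fx=9,fy=9,interpolation=cv2.INTER_CUBIC))
E
```

```text
130 [[597.0, -171.0, 187.0], [580.0, -143.0, 186.0], [586.0, -153.0, 185.0], [589.0, -164.0, 184.0], [603.0, -169.0, 184.0], [595.0, -160.0, 183.0], [588.0, -156.0, 183.0], [586.0, -147.0, 183.0], [581.0, -140.0, 182.0], [577.0, -138.0, 182.0], [601.0, -167.0, 182.0], [587.0, -150.0, 181.0], [591.0, -166.0, 181.0], [576.0, -141.0, 180.0], [577.0, -147.0, 180.0], [577.0, -135.0, 179.0], [588.0, -162.0, 179.0], [579.0, -152.0, 177.0], [578.0, -132.0, 174.0], [576.0, -130.0, 171.0], [580.0, -129.0, 168.0], [573.0, -127.0, 167.0], [573.0, -125.0, 166.0], [616.0, -176.0, 164.0], [568.0, -123.0, 162.0], [621.0, -178.0, 161.0], [616.0, -180.0, 158.0], [624.0, -181.0, 154.0], [629.0, -180.0, 150.0], [630.0, -183.0, 149.0], [566.0, -103.0, 142.0], [565.0, -103.0, 136.0], [568.0, -96.0, 131.0]]
```

View pics/topcrop2.png

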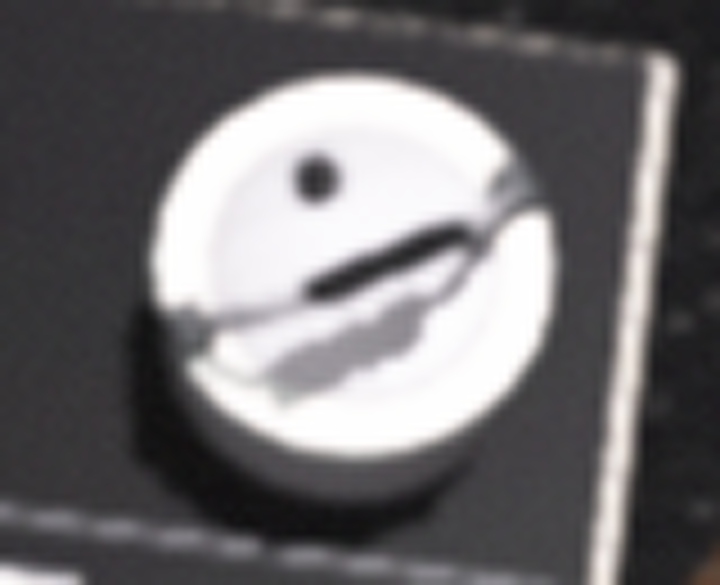

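```bash
python3 - <<'E'
from h import *
s=arm.read_state();print(R.from_quat(s["ee_rot"]).as_matrix().round(3))
c=cam("top")
for u,v in [(281,196.7),(317.2,181.1)]: print(onz(c,u,v,121))
s0=cam("scene");d=np.load("pics/scene0.npy")
# cross-check in scene view: jar cap centre, pot
for n,p in [("ring",(599,110.7,45)),("jar",(585.5,87,150)),("pot lid",(606.6,-139.8,120)),("long",(468.8,-38.7,50)),("pad",(588,-154,182))]:
    q=proj(s0,p); print(n,q.round(1), ((q-[190,140])*3.5).round())
E
```

```text
[[-0.228 -0.     0.974]
 [-0.974 -0.002 -0.228]
 [ 0.002 -1.     0.   ]]
[565.10576581 -93.53940951 121.        ]
[ 641.35763475 -186.04095799  121.        ]
ring [249.3 245.3] [207. 369.]
jar [255.4 220.1] [229. 280.]
pot lid [280.8 194.6] [318. 191.]
long [299.6 233.3] [384. 326.]
pad [287.1 180.9] [340. 143.]
```

```bash
python3 -m creep '[[[443,-521,30],[0,0,-1.337],1],[[443,-521,30],[0,0,-1.337],1],[[443,-521,30],[0,0,-1.337],1],[[443,-521,30],[0,0,-1.337],1],[[443,-521,30],[0,0,-1.337],1],[[443,-521,30],[0,0,-1.337],1],[[443,-521,30],[0,0,-1.337],1],[[443,-521,30],[0,0,-1.337],1],[[443,-521,30],[0,0,-1.337],1],[[443,-521,30],[0,0,-1.337],1],[[443,-521,30],[0,0,-1.337],1],[[443,-521,30],[0,0,-1.337],1]]'
```

```text
clock: 1.15
position: [466.7, 226.1, 253.3]
ee_rot: [-0.0, 0.707, -0.707, 0.0]
contact_force: [0.7, 1.3, 0.0]
gripper_width: 85.9
```

```bash
python3 -m creep '[[[119,-140,-20],[0,0,0],1],[[119,-140,-20],[0,0,0],1],[[119,-140,-20],[0,0,0],1],[[119,-140,-20],[0,0,0],1],[[119,-140,-20],[0,0,0],1],[[119,-140,-20],[0,0,0],1]]'
python3 - <<'E'
from h import *
s=arm.read_state();i,d=arm.get_image("wrist");cv2.imwrite("pics/w1.png",i[:,:,::-1]);np.save("pics/w1.npy",d)
print(s["position"])
c=cam("wrist",s)
for n,p in [("ring",(599,110.7,45)),("jar",(585.5,87,150)),("jarbase",(585.5,87,45)),("tcp",s["position"])]: print(n,proj(c,p).round(1))
E
```

```text
clock: 1.65
position: [586.4, 84.7, 231.4]
ee_rot: [0.0, -0.707, 0.708, 0.001]
contact_force: [0.3, 0.3, -0.3]
gripper_width: 85.5
[586.36929205  84.71212032 231.38446105]
ring [265.6 213. ]
jar [277.4 220.2]
jarbase [277.2 193.1]
tcp [276.1 261.6]
```

View pics/w1.png

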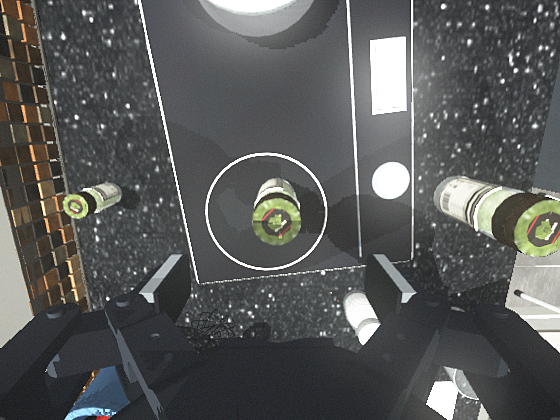

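```bash
python3 -m creep '[[[0,1,-30],[0,0,0],1],[[0,1,-60],[0,0,0],1],[[0,1,-90],[0,0,0],1],[[0,1,-115],[0,0,0],1],[[0,1,-135],[0,0,0],1],[[0,1,-145],[0,0,0],1],[[0,1,-145],[0,0,0],-1],[[0,1,-145],[0,0,0],-1],[[0,1,-145],[0,0,0],-1],[[0,1,-145],[0,0,0],-1],[[0,1,-145],[0,0,0],-1],[[0,1,-145],[0,0,0],-1]]'
python3 - <<'E'
from h import *
s=arm.read_state();i,d=arm.get_image("wrist");cv2.imwrite("pics/w2.png",i[:,:,::-1])
print(s["position"],s["gripper_width"],s["contact_force"],arm.hold_point_z)
E
```

```text
clock: 2.7
position: [586.1, 89.6, 90.3]
ee_rot: [-0.0, 0.708, -0.707, 0.003]
contact_force: [-1.3, 1.7, 6.8]
gripper_width: 39.6
[586.14860415  89.55058712  90.33996217] 39.551993441104784 [-1.33600016  1.70989406  6.78890562] 18.700000000000003
```

View pics/w2.png

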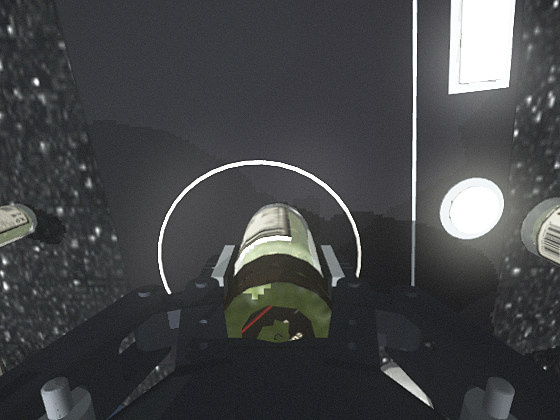

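```bash
python3 -m creep '[[[0,0,20],[0,0,0],-1],[[0,0,50],[0,0,0],-1],[[-1,25,60],[0,0,0],-1],[[-2,50,60],[0,0,0],-1],[[-3,80,60],[0,0,0],-1],[[-4,110,60],[0,0,0],-1],[[-5,140,60],[0,0,0],-1],[[-6,160,50],[0,0,0],-1],[[-6,170,30],[0,0,0],-1],[[-6,170,10],[0,0,0],-1],[[-6,170,-10],[0,0,0],-1],[[-6,170,-25],[0,0,0],-1]]'
python3 -m creep '[[[0,0,-5],[0,0,0],-1],[[0,0,-10],[0,0,0],-1],[[0,0,-10],[0,0,0],-1]]'
python3 - <<'E'
from h import *
i,d=arm.get_image("scene");cv2.imwrite("pics/s2.png",cv2.resize(i[170:330,160:360,::-1],None,fx=4,fy=3.75));s=arm.read_state();print(s["position"],s["contact_force"])
E
```

```text
clock: 3.75
position: [577.8, 258.8, 61.2]
ee_rot: [0.002, -0.707, 0.707, -0.001]
contact_force: [0.2, -0.4, -1.4]
gripper_width: 39.9
clock: 4.0
position: [578.8, 258.7, 52.7]
ee_rot: [0.002, -0.707, 0.707, -0.001]
contact_force: [-0.1, 0.0, -0.9]
gripper_width: 39.9
[579.20895323 259.01453827  53.61375978] [ 0.14207346 -0.72992978 -0.97148271]
```

View pics/s2.png

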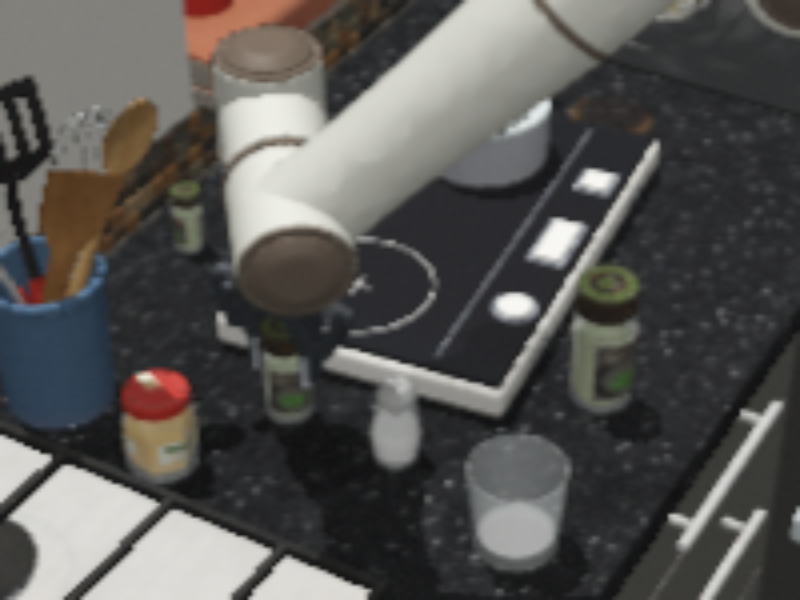

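```bash
python3 -m creep '[[[0,0,-2],[0,0,0],-1],[[0,0,-4],[0,0,0],-1],[[0,0,-6],[0,0,0],-1],[[0,0,-6],[0,0,0],-1]]';python3 -m creep '[[[0,0,-1],[0,0,0],-1],[[0,0,-2],[0,0,0],-1],[[0,0,-2],[0,0,0],-1]]'
```

```text
clock: 4.38
position: [578.8, 258.9, 47.2]
ee_rot: [-0.001, 0.707, -0.707, 0.001]
contact_force: [0.1, 0.2, -1.3]
gripper_width: 39.4
clock: 4.63
position: [579.0, 259.1, 45.4]
ee_rot: [-0.001, 0.707, -0.707, 0.002]
contact_force: [0.1, 0.1, 0.4]
gripper_width: 39.8
```

```bash
python3 -m creep '[[[0,0,-1],[0,0,0],-1],[[0,0,-1],[0,0,0],-0.7],[[0,0,-1],[0,0,0],-0.3],[[0,0,-1],[0,0,0],0.2],[[0,0,-1],[0,0,0],0.6],[[0,0,-1],[0,0,0],0.6],[[0,0,-1],[0,0,0],0.6],[[0,0,20],[0,0,0],0.6],[[0,0,50],[0,0,0],0.6],[[0,0,80],[0,0,0],0.6],[[0,0,110],[0,0,0],0.6],[[0,0,140],[0,0,0],0.6]]'
python3 - <<'E'
from h import *
s=arm.read_state();i,d=arm.get_image("wrist");cv2.imwrite("pics/w3.png",i[:,:,::-1]);print(s["gripper_width"])
c=cam("wrist",s)
print(proj(c,(579,259,105)),proj(c,(579,259,0)))
E
```

```text
clock: 5.63
position: [578.7, 258.9, 186.4]
ee_rot: [0.002, -0.707, 0.707, -0.001]
contact_force: [1.1, -0.0, -0.4]
gripper_width: 68.2
68.19787669690757
[276.14249014 217.45448966] [276.49192453 191.03016196]
```

View pics/w3.png

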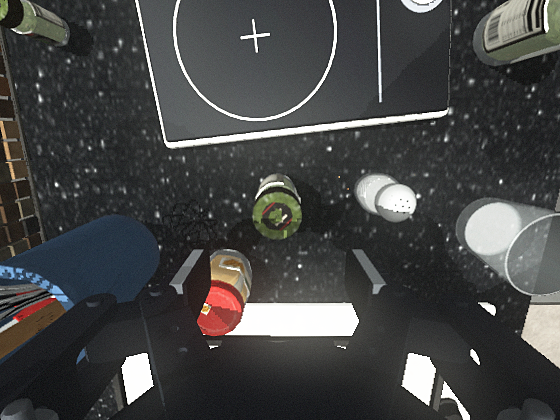

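```bash
python3 -m creep '[[[49,-380,94],[0,0,0],-1],[[49,-380,94],[0,0,0],-1],[[49,-380,94],[0,0,0],-1],[[49,-380,94],[0,0,0],-1],[[49,-380,94],[0,0,0],-1],[[49,-380,94],[0,0,0],-1],[[49,-380,94],[0,0,0],-1],[[49,-380,94],[0,0,0],-1],[[49,-380,94],[0,0,0],-1],[[49,-380,94],[0,0,0],-1],[[49,-380,94],[0,0,0],-1]]'
python3 - <<'E'
from h import *
s=arm.read_state();i,d=arm.get_image("wrist");cv2.imwrite("pics/w4.png",i[:,:,::-1]);np.save("pics/w4.npy",d);print(s["position"])
c=cam("wrist",s)
for p in [(606.6,-139.8,120),(565,-93.5,121),(641,-186,121),(588,-154,182),s["position"]]:print(proj(c,p).round())
E
```

```text
clock: 6.6
position: [628.5, -125.3, 280.0]
ee_rot: [-0.001, -0.707, 0.707, -0.0]
contact_force: [0.6, 0.7, 0.1]
gripper_width: 0.1
[ 628.48587814 -125.26831165  279.98278221]
[298. 182.]
[336. 225.]
[264. 137.]
[326. 178.]
[276. 262.]
```

View pics/w4.png

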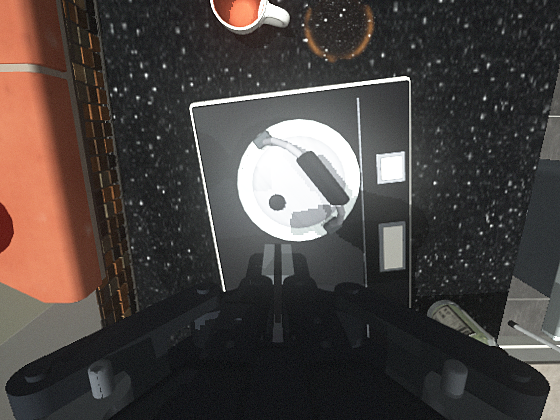

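```bash
python3 -m creep '[[[0,3,-30],[0,0,0],-1],[[0,3,-60],[0,0,0],-1],[[0,3,-90],[0,0,0],-1],[[0,3,-110],[0,0,0],-1],[[0,3,-119],[0,0,0],-1],[[0,3,-119],[0,0,0],-1]]'
python3 -m creep '[[[-8,-6,0],[0,0,0],-1],[[-16,-12,0],[0,0,0],-1],[[-23,-19,0],[0,0,0],-1],[[-29,-24,-2],[0,0,0],-1],[[-35,-28,-4],[0,0,0],-1],[[-41,-33,-8],[0,0,0],-1],[[-47,-38,-12],[0,0,0],-1],[[-52,-42,-17],[0,0,0],-1],[[-56,-45,-21],[0,0,0],-1],[[-59,-48,-25],[0,0,0],-1],[[-61,-50,-27],[0,0,0],-1]]'
```

```text
clock: 7.15
position: [626.3, -116.9, 157.2]
ee_rot: [-0.004, 0.707, -0.707, -0.0]
contact_force: [0.3, 0.2, -0.0]
gripper_width: 0.2
clock: 8.07
position: [566.0, -168.3, 132.2]
ee_rot: [-0.002, 0.707, -0.707, 0.001]
contact_force: [0.8, 0.4, 0.9]
gripper_width: -0.2
```

```bash
python3 -m creep '[[[0,0,-1],[0,0,0],-1],[[0,0,-2],[0,0,0],-1],[[0,0,-3],[0,0,0],-1],[[0,0,-3],[0,0,0],-1]]';python3 -m creep '[[[0,0,-1],[0,0,0],-1],[[0,0,-2],[0,0,0],-1],[[0,0,-2],[0,0,0],-1]]'
```

```text
clock: 8.4
position: [567.1, -167.9, 130.0]
ee_rot: [0.002, -0.707, 0.707, -0.001]
contact_force: [-0.9, 0.0, -0.3]
gripper_width: -0.1
clock: 8.65
position: [567.0, -167.9, 128.1]
ee_rot: [-0.001, 0.707, -0.707, 0.001]
contact_force: [0.1, 0.2, 1.3]
gripper_width: 0.0
```

```bash
python3 -m creep '[[[0,0,-1],[0,0,0],-1],[[0,0,-2],[0,0,0],-1],[[0,0,-3],[0,0,0],-1],[[0,0,-3],[0,0,0],-1]]'; python3 - <<'E'
from h import *
i,d=arm.get_image("wrist");cv2.imwrite("pics/w5.png",i[:,:,::-1])
E
```

```text
clock: 8.98
position: [567.1, -168.0, 127.0]
ee_rot: [0.001, -0.707, 0.707, -0.002]
contact_force: [-2.1, 1.7, 9.2]
gripper_width: -0.1
```

View pics/w5.png

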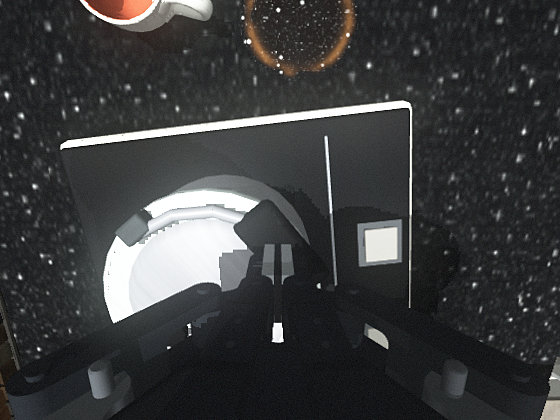

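```bash
python3 -m creep '[[[0,0,30],[0,0,0],-1],[[0,0,60],[0,0,0],-1],[[10,-20,90],[0,0,0],0.3],[[35,-70,105],[0,0,0],0.3],[[35,-105,105],[0,0,0],0.3],[[35,-105,105],[0,0,0],0.3],[[35,-105,105],[0,0,0],0.3]]'
python3 - <<'E'
from h import *
s=arm.read_state();print(s["position"],s["gripper_width"])
i,d=arm.get_image("top");cv2.imwrite("pics/t6.png",cv2.resize(i[110:275,120:380,::-1],None,fx=3,fy=3,interpolation=cv2.INTER_CUBIC))
s=arm.read_state();i,d=arm.get_image("wrist");cv2.imwrite("pics/w6.png",i[:,:,::-1])
E
```

```text
clock: 9.62
position: [601.8, -275.5, 229.5]
ee_rot: [-0.0, 0.707, -0.707, -0.0]
contact_force: [0.6, 0.1, -0.1]
gripper_width: 55.3
[ 601.81529542 -275.50805923  229.46852181] 55.313712410449085
```

View pics/t6.png

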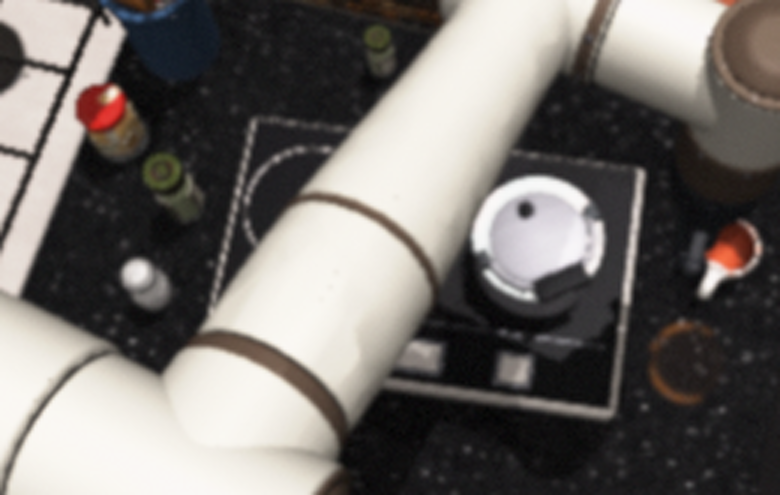

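View pics/w6.png

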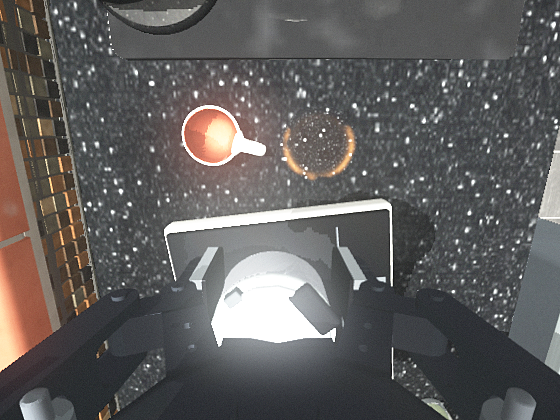

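```bash
python3 - <<'E'
from h import *
c=cam("wrist",{"position":[578.7,258.9,186.4],"ee_rot":[0.002,-0.707,0.707,-0.001]})
print(onz(c,255,35.5,45))
c=cam("wrist",{"position":[586.4,84.7,231.4],"ee_rot":[0.0,-0.707,0.708,0.001]})
for u,v in [(206,211.5),(326.5,211.5),(266,153),(266,270)]: print(onz(c,u,v,45))
E
python3 -m creep '[[[5,34,-30],[0,0,0],0.3],[[5,34,-60],[0,0,0],0.3],[[5,34,-90],[0,0,0],0.3],[[5,34,-120],[0,0,0],0.3],[[5,34,-145],[0,0,0],0.3],[[5,34,-162],[0,0,0],0.3],[[5,34,-167],[0,0,0],0.3],[[5,34,-167],[0,0,0],0.3]]'
python3 - <<'E'
from h import *
s=arm.read_state();i,d=arm.get_image("wrist");cv2.imwrite("pics/w7.png",i[:,:,::-1]);print(s["position"],s["contact_force"])
E
```

```text
[597.8198711  112.45203465  45.        ]
[668.70729216 108.72014058  45.        ]
[528.23634326 109.00523515  45.        ]
[597.96834302  41.7577476   45.        ]
[599.650475   183.69480154  45.        ]
clock: 10.38
position: [605.8, -237.6, 61.6]
ee_rot: [-0.003, 0.707, -0.707, 0.001]
contact_force: [-0.7, 0.3, 0.0]
gripper_width: 55.4
[ 605.75525787 -237.57926575   61.61040934] [-0.71188287  0.31669125  0.01474894]
```

View pics/w7.png

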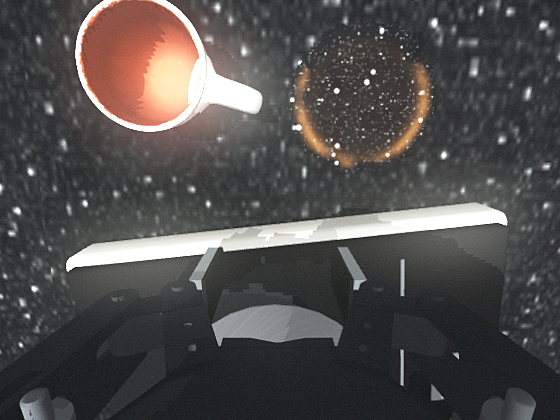

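```bash
python3 -m creep '[[[0,8,0],[0,0,0],0.3],[[0,14,0],[0,0,0],0.3],[[0,20,0],[0,0,0],0.3],[[0,25,0],[0,0,0],0.3],[[0,30,0],[0,0,0],0.3],[[0,35,0],[0,0,0],0.3],[[0,40,0],[0,0,0],0.3],[[0,46,0],[0,0,0],0.3],[[-1,52,0],[0,0,0],0.3]]'
python3 - <<'E'
from h import *
s=arm.read_state();i,d=arm.get_image("wrist");cv2.imwrite("pics/w8.png",i[:,:,::-1]);print(s["position"],s["contact_force"],s["wrist_torque"])
E
```

```text
clock: 11.18
position: [606.2, -188.2, 64.2]
ee_rot: [0.001, -0.706, 0.708, -0.002]
contact_force: [1.2, -6.7, 0.3]
gripper_width: 55.1
[ 606.23259337 -188.225568     64.20415526] [ 1.24463143 -6.67662286  0.31110866] [-1.50282051 -0.07047169 -0.06539278]
```

View pics/w8.png

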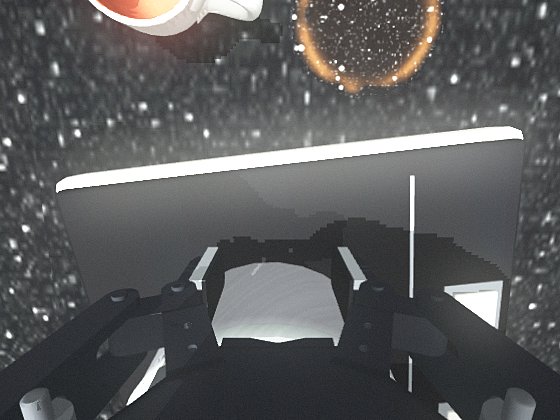

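```bash
python3 -m creep '[[[0,10,0],[0,0,0],0.3],[[-1,22,0],[0,0,0],0.3],[[-1,34,0],[0,0,0],0.3],[[-1,46,0],[0,0,0],0.3],[[-2,58,0],[0,0,0],0.3],[[-2,70,0],[0,0,0],0.3],[[-3,82,0],[0,0,0],0.3],[[-3,94,0],[0,0,0],0.3],[[-3,106,0],[0,0,0],0.3],[[-4,114,0],[0,0,0],0.3],[[-4,120,0],[0,0,0],0.3],[[-4,120,0],[0,0,0],0.3]]'
python3 - <<'E'
from h import *
s=arm.read_state();print(s["position"],s["contact_force"])
i,d=arm.get_image("top");cv2.imwrite("pics/t9.png",cv2.resize(i[110:275,120:380,::-1],None,fx=3,fy=3,interpolation=cv2.INTER_CUBIC))
E
```

```text
clock: 12.23
position: [602.3, -66.4, 63.9]
ee_rot: [0.001, -0.707, 0.707, -0.002]
contact_force: [1.2, -1.3, 0.7]
gripper_width: 55.6
[602.26684502 -66.44533862  63.94585665] [ 1.23648843 -1.33427769  0.67419814]
```

View pics/t9.png

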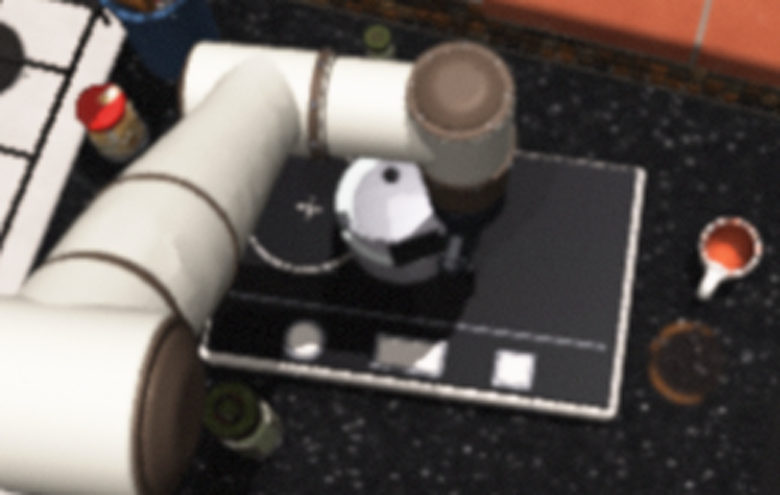

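```bash
python3 -m creep '[[[0,10,0],[0,0,0],0.3],[[-1,22,0],[0,0,0],0.3],[[-1,34,0],[0,0,0],0.3],[[-2,46,0],[0,0,0],0.3],[[-2,58,0],[0,0,0],0.3],[[-3,70,0],[0,0,0],0.3],[[-3,80,0],[0,0,0],0.3],[[-4,88,0],[0,0,0],0.3],[[-4,94,0],[0,0,0],0.3],[[-4,98,0],[0,0,0],0.3],[[-4,98,0],[0,0,0],0.3]]'
python3 - <<'E'
from h import *
s=arm.read_state();print(s["position"],s["contact_force"])
i,d=arm.get_image("top");np.save("pics/t10.npy",d);cv2.imwrite("pics/t10.png",cv2.resize(i[110:275,120:380,::-1],None,fx=3,fy=3,interpolation=cv2.INTER_CUBIC))
i,d2=arm.get_image("scene");cv2.imwrite("pics/s10.png",cv2.resize(i[170:330,160:360,::-1],None,fx=4,fy=3.75))
E
```

```text
clock: 13.2
position: [597.7, 30.6, 63.5]
ee_rot: [0.002, -0.707, 0.707, -0.001]
contact_force: [0.2, -3.9, 1.7]
gripper_width: 55.5
[597.73311683  30.64485245  63.53112399] [ 0.18753358 -3.89518956  1.68814157]
```

View pics/t10.png

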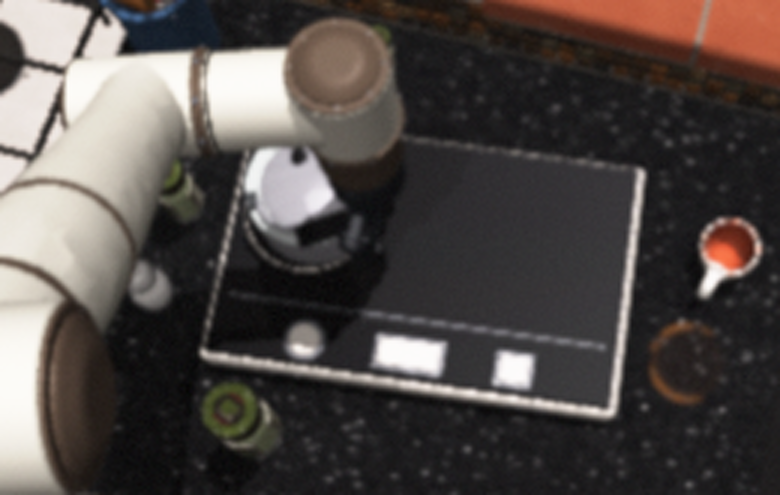

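View pics/s10.png

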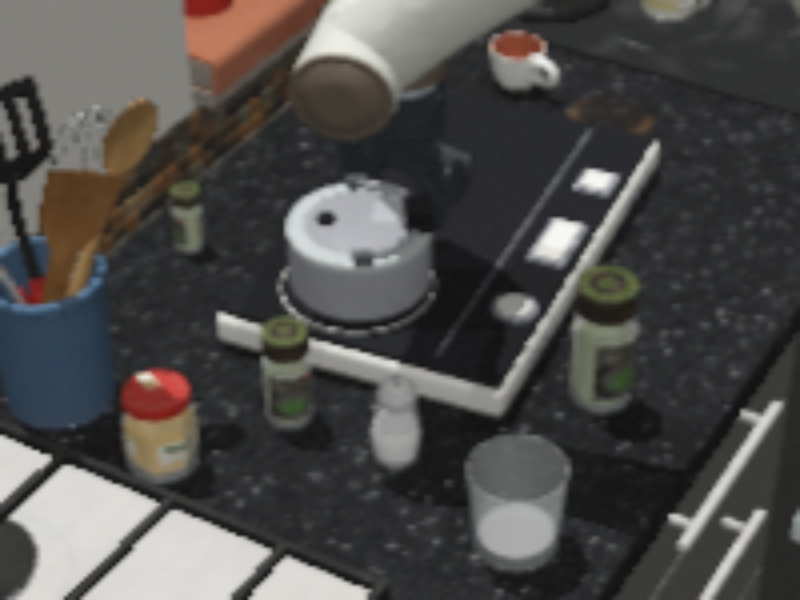

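```bash
python3 -m creep '[[[0,-20,0],[0,0,0],0.3],[[0,-40,0],[0,0,0],0.3],[[0,-55,30],[0,0,0],-1],[[0,-65,65],[0,0,0],-1],[[0,-68,100],[0,0,0],-1],[[-40,-68,120],[0,0,0],-1],[[-80,-68,120],[0,0,0],-1],[[-128,-68,120],[0,0,0],-1],[[-128,-68,120],[0,0,0],-1],[[-128,-68,120],[0,0,0],-1]]'
python3 - <<'E'
from h import *
s=arm.read_state();print(s["position"],s["contact_force"])
c=cam("top");i,d=arm.get_image("top");np.save("pics/t11.npy",d);np.save("pics/t11rgb.npy",i);cv2.imwrite("pics/t11.png",cv2.resize(i[110:275,120:380,::-1],None,fx=3,fy=3,interpolation=cv2.INTER_CUBIC))
vv,uu=np.mgrid[140:215,190:260]
pts=np.array([pt(c,d,u,v) for u,v in zip(uu.ravel(),vv.ravel())])
q=pts[(pts[:,2]>110)&(pts[:,2]<126)];print(len(q),q.min(0),q.max(0),cv2.minEnclosingCircle(q[:,:2].astype(np.float32)))
s=arm.read_state();i,d=arm.get_image("wrist");cv2.imwrite("pics/w11.png",i[:,:,::-1])
cw=cam("wrist",s);print(proj(cw,(468.8,-38.7,50)),proj(cw,s["position"]))
E
```

```text
clock: 14.13
position: [467.0, -36.8, 183.5]
ee_rot: [-0.002, 0.708, -0.707, 0.001]
contact_force: [0.7, 0.9, 0.2]
gripper_width: -0.3
[467.00505977 -36.81484821 183.50491473] [0.68661238 0.8751038  0.23524853]
91 [625.23440121 108.56788673 112.0528478 ] [665.49826964 160.0945446  122.16140623] ((645.3663330078125, 134.33120727539062), 32.69635009765625)
[277.47617915 199.50870249] [276.0908785  261.59145185]
```

View pics/t11.png

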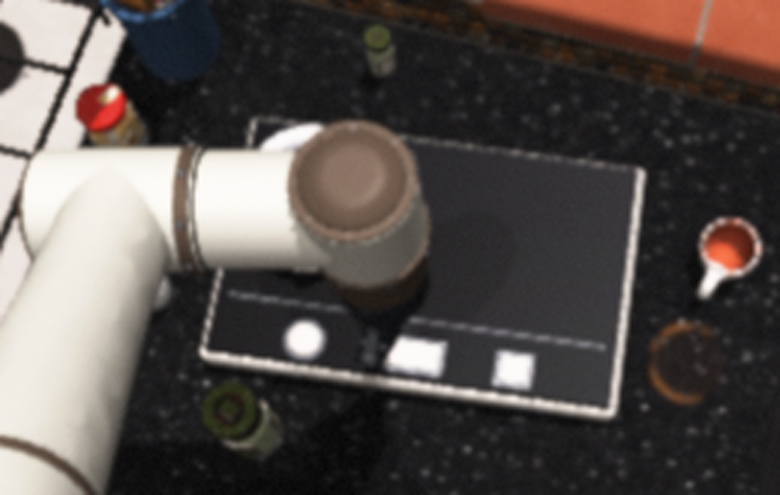

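View pics/w11.png

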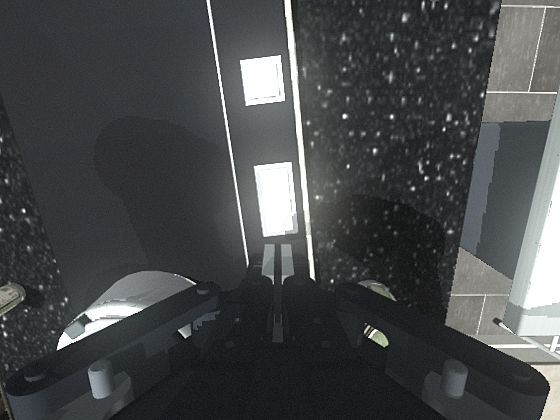

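```bash
python3 - <<'E'
from h import *
c=cam("scene");i,d=arm.get_image("scene");cv2.imwrite("pics/s12.png",cv2.resize(i[190:290,200:320,::-1],None,fx=6,fy=6,interpolation=cv2.INTER_CUBIC))
vv,uu=np.mgrid[195:280,215:285]
pts=np.array([pt(c,d,u,v) for u,v in zip(uu.ravel(),vv.ravel())])
q=pts[(pts[:,2]>112)&(pts[:,2]<132)];print(len(q),q.min(0),q.max(0),cv2.minEnclosingCircle(q[:,:2].astype(np.float32)))
print((np.array([proj(c,(598.5+66*np.cos(t),111.5+66*np.sin(t),120)) for t in np.arange(0,6.28,.785)])-[200,190])*6)
E
```

```text
689 [535.53259686  42.94086085 112.03691619] [668.22586723 171.12848223 131.59146208] ((600.3726196289062, 103.83843231201172), 69.22299194335938)
[[199.71154179 202.0515862 ]
 [183.52846699 253.69141092]
 [232.3565653  296.77815557]
 [318.6218907  304.03984547]
 [388.46634219 270.72503487]
 [400.19294551 218.42636322]
 [350.22842155 178.14697373]
 [268.57639683 171.47758179]]
```

View pics/s12.png

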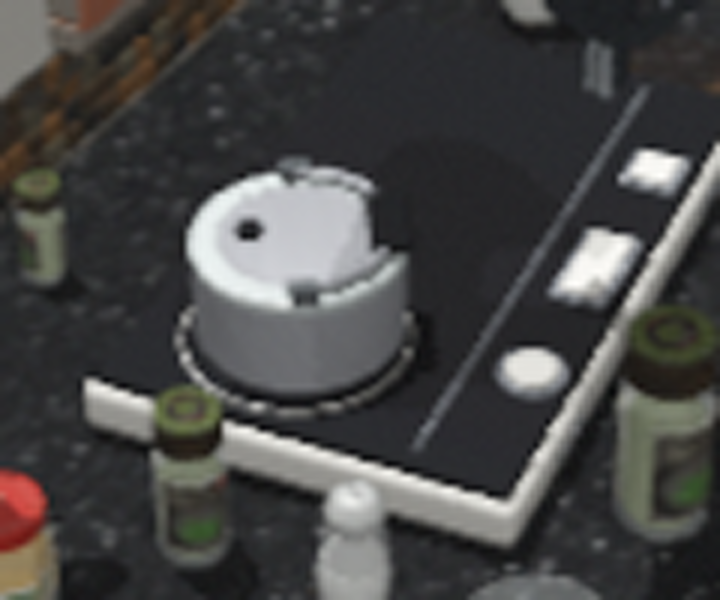

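```bash
python3 -m creep '[[[1,-2,-30],[0,0,0],-1],[[1,-2,-60],[0,0,0],-1],[[1,-2,-90],[0,0,0],-1],[[1,-2,-110],[0,0,0],-1],[[1,-2,-122],[0,0,0],-1],[[1,-2,-126],[0,0,0],-1],[[1,-2,-126],[0,0,0],-1],[[1,-2,-126],[0,0,0],-1]]'
python3 - <<'E'
from h import *
s=arm.read_state();i,d=arm.get_image("wrist");cv2.imwrite("pics/w13.png",i[:,:,::-1]);print(s["position"],s["contact_force"]);print(proj(cam("wrist",s),(468.8,-38.7,50)))
E
```

```text
clock: 14.95
position: [472.2, -38.8, 57.3]
ee_rot: [0.001, -0.707, 0.707, -0.002]
contact_force: [0.3, -0.5, -0.2]
gripper_width: -0.1
[472.17120219 -38.77883417  57.29677814] [ 0.34986052 -0.54112135 -0.2000802 ]
[282.26238651 256.01929392]
```

View pics/w13.png

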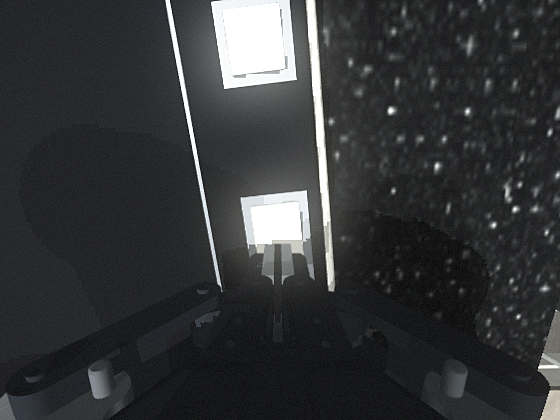

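```bash
python3 -m creep '[[[-2,-2,-2],[0,0,0],-1],[[-2,-2,-4],[0,0,0],-1],[[-2,-2,-6],[0,0,0],-1],[[-2,-2,-6],[0,0,0],-1]]'; python3 -m creep '[[[0,0,-1],[0,0,0],-1],[[0,0,-1],[0,0,0],-1]]'
```

```text
clock: 15.33
position: [468.8, -41.0, 51.3]
ee_rot: [-0.001, 0.707, -0.707, 0.001]
contact_force: [0.3, -0.7, 0.3]
gripper_width: 0.0
clock: 15.5
position: [468.9, -41.0, 50.3]
ee_rot: [-0.001, 0.707, -0.707, 0.001]
contact_force: [-0.6, -0.5, 0.1]
gripper_width: 0.1
```

```bash
python3 -m creep '[[[0,0,-1],[0,0,0],-1],[[0,0,-1],[0,0,0],-1]]'
```

```text
clock: 15.67
position: [469.0, -41.0, 49.5]
ee_rot: [0.001, -0.707, 0.707, -0.002]
contact_force: [-0.3, 0.3, 4.2]
gripper_width: -0.0
```

```bash
python3 -m creep '[[[0,0,-1],[0,0,0],-1],[[0,0,-1],[0,0,0],-1],[[0,0,-1],[0,0,0],-1]]'
```

```text
clock: 15.92
position: [469.1, -41.0, 48.9]
ee_rot: [0.001, -0.707, 0.707, -0.002]
contact_force: [-1.6, -0.5, 6.4]
gripper_width: 0.1
```

```bash
python3 -m creep '[[[0,0,-0.6],[0,0,0],-1],[[0,0,-0.6],[0,0,0],-1],[[0,0,-0.6],[0,0,0],-1]]'; python3 -c "
from h import *
print(arm.read_state()['contact_force'])"
```

```text
clock: 16.17
position: [469.1, -41.0, 48.6]
ee_rot: [0.001, -0.707, 0.707, -0.002]
contact_force: [-2.2, 1.0, 9.5]
gripper_width: -0.3
[-2.24612849  1.03159761  9.50344676]
```

```bash
python3 -m creep '[[[0,0,20],[0,0,0],-1],[[0,0,50],[0,0,0],-1],[[0,0,90],[0,0,0],-1],[[0,-30,130],[0,0,0],-1],[[0,-70,150],[0,0,0],-1],[[-20,-110,150],[0,0,0],-1],[[-40,-150,150],[0,0,0],-1],[[-40,-190,150],[0,0,0],-1],[[-40,-230,150],[0,0,0],-1],[[-40,-230,150],[0,0,0],-1],[[-40,-230,150],[0,0,0],-1]]'
python3 - <<'E'
from h import *
s=arm.read_state();print(s["position"],s["contact_force"])
c=cam("top");i,d=arm.get_image("top");cv2.imwrite("pics/t14.png",cv2.resize(i[110:275,120:380,::-1],None,fx=3,fy=3,interpolation=cv2.INTER_CUBIC))
vv,uu=np.mgrid[140:215,190:260]
pts=np.array([pt(c,d,u,v) for u,v in zip(uu.ravel(),vv.ravel())])
q=pts[(pts[:,2]>110)&(pts[:,2]<132)];print(len(q),q.min(0),q.max(0),cv2.minEnclosingCircle(q[:,:2].astype(np.float32)))
i,d=arm.get_image("scene");cv2.imwrite("pics/s14.png",cv2.resize(i[140:310,160:390,::-1],None,fx=3.4,fy=3.4,interpolation=cv2.INTER_CUBIC))
E
```

```text
clock: 17.08
position: [428.4, -273.4, 197.1]
ee_rot: [0.0, 0.707, -0.707, -0.0]
contact_force: [0.2, 0.3, -0.5]
gripper_width: -0.2
[ 428.37701297 -273.43046758  197.05482631] [ 0.15457033  0.26994682 -0.53716663]
1349 [532.9075511   35.82586517 110.12233063] [666.17842095 166.76969066 131.59810744] ((600.4190063476562, 100.2397689819336), 69.00044250488281)
```

View pics/t14.png

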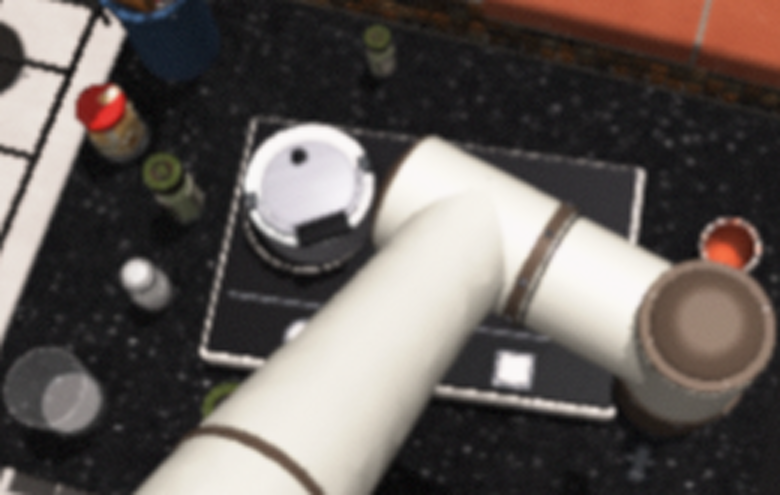

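View pics/s14.png

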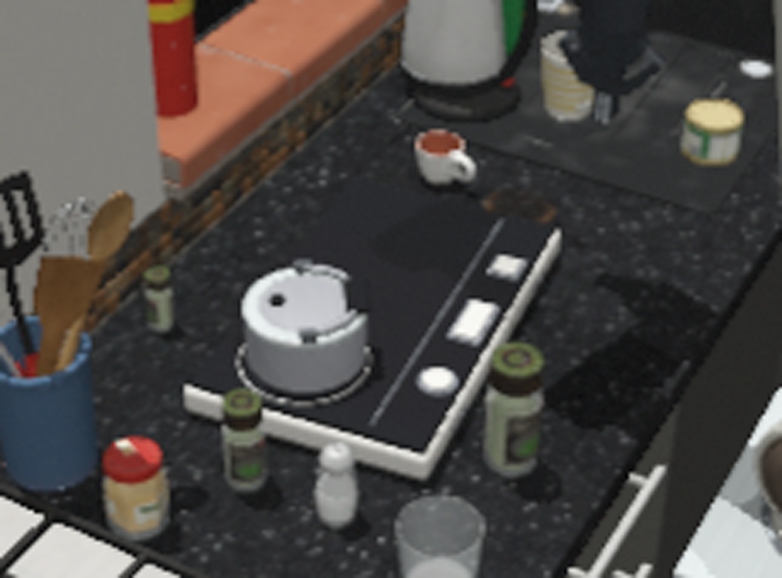

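```bash
python3 - <<'E'
from h import *
c=cam("top")
f=lambda u,v:(120+(u+.5)/3-.5,110+(v+.5)/3-.5)
L=[onz(c,*f(u,v),120) for u,v in [(245,185),(375,190),(308,124),(250,215),(365,160),(272,136),(347,134)]]
A=np.array([[p[0],p[1],1] for p in L]);b=-(A[:,0]**2+A[:,1]**2);x=np.linalg.lstsq(A,b,rcond=None)[0]
print(-x[:2]/2,np.sqrt((x[:2]@x[:2])/4-x[2]))
E
```

```text
[598.58252726 100.63145297] 66.09347580299281
```

```bash
python3 -c "
from h import *
print(arm.job_done())"
```

```text
the job is handed in; nothing more can be done
None
```

I did all four parts and handed the job in at about 17 s of the 72 s; the system gave no verdict.

- **Arch:** I pushed it down until it met a stop at about 9 N. The later pictures show it folded.
- **Spice jar:** I took the 105 mm jar standing on the ring (top-view pixel 226, 178), not the smaller one behind the hob or the larger one in front of it. I set it down at about (579, 259) mm on bare worktop to the left of the hob. It stands upright in the last two pictures.
- **Pot:** I slid it with the two half-open fingers. A circle fit to the lid in the top view puts its centre at (598.6, 100.6) mm. The ring's centre measured (599, 110.7) in the same view, so the pot is about 10 mm off centre, inside the 20 mm limit. The scene view gave about 8 mm. I left it there rather than push it again.
- **Long key:** I pressed it last, with a measured peak of about 9.5 N, slightly above the 8 N asked for. I then released it and moved the arm clear.

In the last top and scene pictures, the other things that could be seen stand where they did. The arm hid part of the view, so I could not check every one of them.

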